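# Roll the tin off the working part of the pastry mat

## Robot

A 6-joint arm with a two-finger parallel gripper is mounted at the origin on a cart in front of the work surface, level with it; the furniture and walls round the work are solid. World frame = base frame: x ahead of the robot, y to its left, z up, the work surface at z = 0. Lengths are in m, angles in rad, forces in N, time in s.
With the tool pointing down it reaches from about 0.25 to 0.85 m from the base axis. Payload 12.5 kg.
Tool frame: the origin (TCP) lies at the very end of the fingers, on their centre line; the grasp point (between the pads) lies 19 mm behind it; z points along the fingers, y is the line along which they close (so a half turn about z gives the same grasp; the last joint's range is limited). The gripper opens to 93 mm and grips with 3 to 60 N. Pads are 15 mm wide; open, the fingers measure 128 mm over their backs; the gripper's body (75 mm by 188 mm) begins 65 mm behind the grasp point.
Start: joints at [-1.423, 0.351, 1.652, -0, 1.139, -0.085], TCP at [0.127, -0.535, 0.219] pointing down, gripper open.
Joint ranges: [-2.75, 2.75], [-0.79, 2.1], [0.01, 2.65], [-1.57, 4.71], [0.07, 3.14], [-2.87, 2.87]. Speed limits (rad/s): [2.22, 2.22, 2.79, 3.14, 3.14, 3.14].

## Interface

Orientations are given as a rotation vector (axis times angle).
In Python, from cell import * gives the robot as it stands. The module is installed in compiled form; this text tells all that it offers. Calls block until the motion is done:
- goto(position, orientation): joint-space move of the TCP to a pose.
- movel(position, ori=None, velocity=0.15, f_stop=None): straight line of the TCP; ori=None keeps the orientation; velocity is the mean speed in m/s. With f_stop (N) it stops when the force on the tool has changed by that much, and returns True; else False.
- set_joints(angles): joint-space move.
- command_gripper(opening, newtons=None): finger opening in m; newtons is the grip in N (None keeps the last); returns when the fingers have stopped.
- dwell(seconds).
- solve_ik(position, orientation): joint angles nearest the present ones, or None.
- read_state(): the state.
- grab_frame(name): name is "scene" or "top" or "wrist"; returns a dict with "frame" (420x560x3 uint8, red, green, blue), "K" (3x3 intrinsics, pixels), "rvec" (rotation vector, rad) and "tvec" (3), from world to camera coordinates, as OpenCV has them; the wrist camera has in their place "T_tool_cam" (4x4, takes a point from camera to tool coordinates, whose origin is the TCP and whose axes are the flange's). Camera axes: x right, y down, z forward; pixel columns grow to the right and rows downward; lengths in m; the calibration is good to about 2 mm. The wrist camera is an equidistant fisheye: a pixel r from the principal point sees the ray r / f radians off the axis. A picture is of the moment at which its call begins: read the wrist's pose just before it. There is no depth.
A pose or a line that the arm cannot do raises IKError and nothing moves.
- finish_job(): hands the job in; it is judged then, once.
Trained networks look in a picture, given as the dict that the camera call returned (one of the last four; its "shot" number tells which), for a name from the list of things; names that differ only in an ending like _2 or _b are one class to them, and where a whole thing is asked for, a point or a joint stands for the part that bears it (a point fixed in the world has none). Each returns a list of dicts, best first, with "p" (0 to 1); they miss things now and then, are a little off and sometimes report something else, mostly with a low value. They report only what shows in the picture. A call takes as long as a camera call.
- search_frame(picture, label): "rect" ([centre column, centre row, width, height] in pixels, round what is visible of it).
- mark_of(picture, label): "uv" ([column, row] in pixels: a listed point, or the origin of a listed thing).
The state is a dict: "time_s": time; "q": joint angles; "dq": joint speeds; "joint_torque": joint torques, N m; "ee_pos": TCP position; "tcp_rot": TCP orientation; "contact_force": force on the tool from outside, world axes, zero at the start; "moment": the same for the moment, N m; "finger_gap": finger opening in m; "finger_force": force on a finger pad.
Only numpy, scipy, OpenCV 4.12 (cv2) and the standard library are available. Lean on these libraries where they do the work, as an engineer would, in place of code of your own. Each camera call takes 0.05 s, during which the arm holds its last target. There are 200 camera calls.

## Task

A food tin lies on its side in the middle of the pastry mat, where the dough is to go. Roll it along the mat with your fingertips on top of it, in as many strokes as you need, until it rests on the red strip, lying across the mat along the strip and centred over the strip's width, and leave it there at rest. Do not grip it, lift it, stand it up or push it from behind or at its ends, and leave the other things where they are.

Things in the scene. Friction and masses are not known exactly. Their poses are not given: they have to be found in the camera images.
- lying_tin: Closed food tin lying on its side on the mat (the only one lying), label green on one side and cream with green bands on the other, metal ends: a plain cylinder 57.3 mm in diameter, 72 mm long, about 0.18 kg (varies). Origin: centre of one end; z runs along the tin's axis to the other end; x and y turn with it as it rolls, x up at the start. It starts roughly across the mat and so rolls roughly along it.
- tin_mid (a point): Middle of the lying tin, on its axis, 36 mm from either end, about 31 mm above the worktop (the tin's top: about 59 mm). Rubbed along by something on its very top without slipping, the tin travels half as far as that thing. Friction on the mat is about 0.6, with a slight rolling drag: let go at rest, it stays.
- pastry_mat: Grey-brown silicone mat, 150 mm (its x) by 360 mm (its y) and 2 mm thick, fixed to the worktop. Origin: centre of its underside; x points away from the robot's side towards the back of the worktop, y along the worktop's front edge, to the left.
- red_strip: Red strip printed across the mat near one of its two ends (which end varies), flat, 128 mm (its x, across the mat) by 30 mm (its y, along the mat). Origin: its centre, at the mat's top. The tin must be rolled here.
- blue_strip: Blue strip of the same size near the mat's other end, same axes. Not the destination.
- standing_tin: Bystander: closed tin with a pale green and white label standing upright behind the mat, 58 mm in diameter, 72 mm high; origin at the centre of its underside.
- timer: Bystander: white and red kitchen timer behind the mat, 72x71x62 mm; origin at the centre of its underside.
- blue_mug: Bystander: blue mug standing beyond the left end of the mat, 82x117x91 mm with its handle; origin at its underside.
- yellow_lid_jar: Bystander: glass jar with a yellow lid to the right of the mat, 60 mm in diameter, 80 mm high; origin at the centre of its underside.
- matchbox: Bystander: red matchbox lying to the right of the mat, 53x35x14 mm; origin at the centre of its underside.

How it is judged:
By the outcome, as a careful person would: the job done as asked, in the order asked, and still so for the second after the job is handed in, with the robot touching nothing.
It also fails if it takes over 64 s, if anything falls off the work surface, if the arm or the gripper's body presses on something with over 40 N, if the wrist force passes 120 N, or if a joint passes its speed limit or range.

## Working session

There is one attempt and no reset: what is moved stays moved. The work goes in short steps, each a Python script; the robot and the scene stay as the last script left them, time stands still between calls to the robot, and variables do not carry over. Pictures are saved under pics/ and viewed, at most 10 in all, crops included, and the job is handed in when it is done.

```bash
mkdir -p pics; cat > h.py <<'E'
from cell import *
import numpy as np, cv2
def ray(f,uv):
    R=cv2.Rodrigues(np.array(f["rvec"],float))[0]; t=np.array(f["tvec"],float).ravel()
    d=R.T@np.linalg.inv(np.array(f["K"]))@np.array([uv[0],uv[1],1.]); return -R.T@t,d
def onz(f,uv,z):
    c,d=ray(f,uv); return c+d*(z-c[2])/d[2]
def save(f,n): cv2.imwrite("pics/"+n,f["frame"][:,:,::-1])
E
python3 - <<'E'
from h import *
for n in("top","scene"):
    f=grab_frame(n); save(f,n+"0.png"); print(n,ray(f,(280,210))[0])
    for l,z in(("tin_mid",.031),("lying_tin",.031),("red_strip",.002),("blue_strip",.002),("pastry_mat",0),("standing_tin",0),("timer",0),("blue_mug",0),("yellow_lid_jar",0),("matchbox",0)):
        m=mark_of(f,l)[:1]; s=search_frame(f,l)[:1]
        print(l,[(np.round(a["uv"]),round(a["p"],2),onz(f,a["uv"],z).round(4)) for a in m],[(np.round(a["rect"]),round(a["p"],2)) for a in s])
s=read_state();print(s["time_s"],s["tcp_rot"],s["contact_force"])
E
```

```text
top [ 0.25404982 -0.20962089  1.28393107]
tin_mid [(array([257., 211.]), 0.67, array([ 0.4741, -0.1862,  0.031 ]))] [(array([258., 209.,  27.,  28.]), 0.87)]
lying_tin [(array([264., 197.]), 0.95, array([ 0.5137, -0.2061,  0.031 ]))] [(array([258., 207.,  30.,  26.]), 0.6)]
red_strip [(array([215., 178.]), 0.76, array([ 0.5754, -0.0592,  0.002 ]))] [(array([215., 180.,  32.,  43.]), 0.81)]
blue_strip [(array([290., 232.]), 0.58, array([ 0.4174, -0.2822,  0.002 ]))] [(array([292., 235.,  34.,  41.]), 0.8)]
pastry_mat [(array([252., 207.]), 0.64, array([ 0.4914, -0.1703,  0.    ]))] [(array([250., 208., 123., 113.]), 0.73)]
standing_tin [(array([315., 177.]), 0.92, array([ 0.585 , -0.3552,  0.    ]))] [(array([315., 171.,  21.,  23.]), 0.72)]
timer [(array([338., 200.]), 0.62, array([ 0.5166, -0.4244,  0.    ]))] []
blue_mug [(array([164., 157.]), 0.68, array([0.6349, 0.0964, 0.    ]))] [(array([165., 150.,  35.,  38.]), 0.64)]
yellow_lid_jar [(array([363., 232.]), 0.71, array([ 0.4229, -0.4952,  0.    ]))] [(array([367., 231.,  26.,  26.]), 0.62)]
matchbox [(array([346., 268.]), 0.82,
[... 591 characters left out ...]
.61, array([ 0.5047, -0.1531,  0.    ]))] [(array([276., 223.,  56.,  60.]), 0.66)]
standing_tin [(array([338., 238.]), 0.58, array([ 0.5967, -0.3438,  0.    ]))] [(array([338., 228.,  14.,  33.]), 0.87)]
timer [(array([331., 258.]), 0.82, array([ 0.523 , -0.4182,  0.    ]))] [(array([333., 252.,  24.,  30.]), 0.56)]
blue_mug [(array([282., 185.]), 0.65, array([0.6243, 0.0729, 0.    ]))] [(array([284., 173.,  26.,  26.]), 0.86)]
yellow_lid_jar [] [(array([311., 269.,  25.,  40.]), 0.6)]
matchbox [(array([271., 287.]), 0.67, array([ 0.3238, -0.4582,  0.    ]))] [(array([273., 284.,  26.,  16.]), 0.76)]
2.1 [ 3.12033414e+00  3.64826994e-01 -6.16385703e-06] [ 0.52587881  0.23971189 -0.85078782]
```

```bash
python3 - <<'E'
import cv2
a=cv2.imread("pics/top0.png")[120:280,180:380]; cv2.imwrite("pics/c0.png",cv2.resize(a,(750,600),interpolation=cv2.INTER_CUBIC))
E
```

```text
(no output)
```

View pics/c0.png

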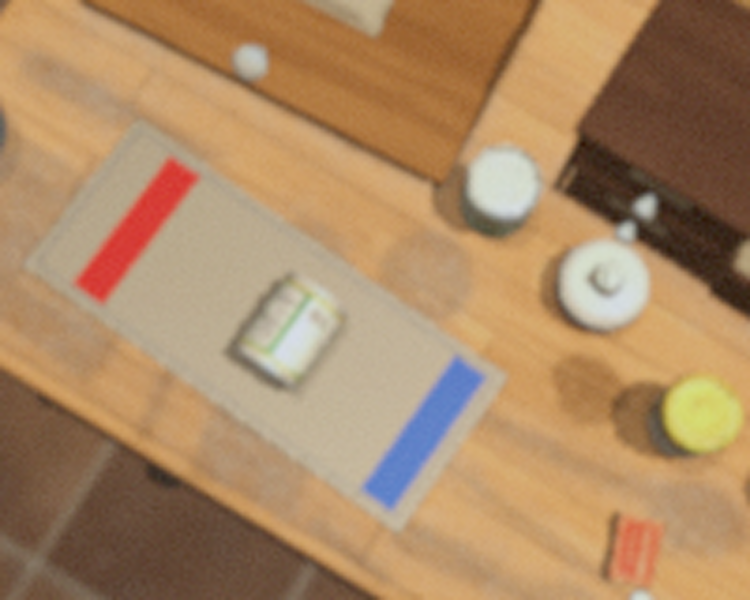

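```bash
cat >> h.py <<'E'
from scipy.spatial.transform import Rotation as Ro
def wray(f,st,uv):   # wrist fisheye ray(s) -> world
    K=np.array(f["K"]); x=np.array([(uv[0]-K[0,2])/K[0,0],(uv[1]-K[1,2])/K[1,1]]); th=np.hypot(*x)
    d=np.r_[x/max(th,1e-9)*np.sin(th),np.cos(th)]; T=np.array(f["T_tool_cam"]); R=Ro.from_rotvec(st["tcp_rot"]).as_matrix()
    return R@T[:3,3]+np.array(st["ee_pos"]), R@T[:3,:3]@d
def wonz(f,st,uv,z):
    c,d=wray(f,st,uv); return c+d*(z-c[2])/d[2]
def down(yaw):  # tool z down, tool x at given yaw in the world
    x=np.array([np.cos(yaw),np.sin(yaw),0]); z=np.array([0,0,-1.]); return Ro.from_matrix(np.c_[x,np.cross(z,x),z]).as_rotvec()
def mask(f,col):
    b=f["frame"].astype(int); r,g,bl=b[...,0],b[...,1],b[...,2]
    m=(r>g+70)&(r>bl+70) if col=="red" else (bl>r+50)&(bl>g+25)
    return m.astype(np.uint8)
def strip(f,col,near,proj):
    """largest blob of the colour near a pixel -> centre and long-axis angle in the world at z=2 mm"""
    n,l,s,c=cv2.connectedComponentsWithStats(mask(f,col))
    k=min([i for i in range(1,n) if s[i,4]>60],key=lambda i:np.hypot(*(c[i]-near)))
    ct=max(cv2.findContours((l==k).astype(np.uint8),0,1)[0],key=len)[:,0,:]
    P=np.array([proj(p,.002)[:2] for p in ct],np.float32)*1000
    (cx,cy),wh,a=cv2.minAreaRect(P); B=cv2.boxPoints(((cx,cy),wh,a)); e=max(B[1]-B[0],B[2]-B[1],key=np.linalg.norm)
    return np.array([cx,cy])/1000,np.sort(wh),np.arctan2(e[1],e[0])
E
python3 - <<'E'
from h import *
f=grab_frame("top")
for c,n in(("red",(215,179)),("blue",(291,233))): print(c,strip(f,c,np.array(n),lambda p,z:onz(f,p,z)))
C=lambda u,v:onz(f,(180+u*200/750,120+v*160/600),.002)[:2].round(4)
print("mat",[C(*p) for p in((140,122),(505,377),(398,530),(27,265))],"tin",onz(f,(180+288*.2667,120+332*.2667),.035))
st=read_state(); print(np.array(Ro.from_rotvec(st["tcp_rot"]).as_matrix()).round(3))
w=grab_frame("wrist"); print(w["T_tool_cam"],w["K"])
E
```

```text
red (array([ 0.56612939, -0.06174952]), array([ 29.4411087 , 127.65843201]), np.float32(-0.59297466))
blue (array([ 0.41000198, -0.28980591]), array([ 26.57984352, 124.45326233]), np.float32(-0.59660536))
mat [array([ 0.6531, -0.0618]), array([ 0.4539, -0.3542]), array([ 0.3337, -0.2724]), array([0.5341, 0.0213])] tin [ 0.47960131 -0.18496239  0.035     ]
[[ 0.973  0.231  0.   ]
 [ 0.231 -0.973  0.   ]
 [ 0.    -0.    -1.   ]]
[[ 1.46642382e-04 -9.55765565e-01 -2.94129500e-01  8.36232001e-02]
 [ 9.99999536e-01  4.20170792e-04 -8.66769434e-04 -5.75795261e-04]
 [ 9.52013003e-04 -2.94129236e-01  9.55765183e-01 -1.66095836e-01]
 [ 0.00000000e+00  0.00000000e+00  0.00000000e+00  1.00000000e+00]] [[325.1922621    0.         281.9930753 ]
 [  0.         325.1922621  214.45683855]
 [  0.           0.           1.        ]]
```

```bash
python3 - <<'E'
from h import *
Y=.976; d=np.array([np.cos(Y),np.sin(Y)])
tin=np.array([.479,-.185]); p=tin+.04*d
command_gripper(.024)
goto(np.r_[p,.15],down(Y)); st=read_state(); w=grab_frame("wrist"); save(w,"w1.png")
print(st["time_s"],st["q"],st["ee_pos"],st["contact_force"],st["finger_gap"])
for l,z in(("tin_mid",.031),("lying_tin",.031),("red_strip",.002)):
    print(l,[(np.round(a["uv"]),round(a["p"],2),wonz(w,st,a["uv"],z).round(4)) for a in mark_of(w,l)[:2]],[(np.round(a["rect"]),a["p"]) for a in search_frame(w,l)[:1]])
try: print(strip(w,"red",np.array([280,100]),lambda q,z:wonz(w,st,q,z)))
except Exception as e: print(e)
E
```

```text
5.3333 [-3.84290971e-01  3.88455717e-01  1.78600227e+00 -1.37253486e-04
  9.66908756e-01  2.11736824e-01] [ 0.50130511 -0.15260169  0.15010808] [-0.30063109  0.66609632 -0.0675158 ] 0.023892393167029468
tin_mid [(array([288., 248.]), 0.62, array([ 0.4854, -0.1872,  0.031 ]))] [(array([285., 251.,  83.,  62.]), 0.86)]
lying_tin [(array([321., 250.]), 0.95, array([ 0.5102, -0.2062,  0.031 ]))] [(array([287., 250.,  82.,  64.]), 0.94)]
red_strip [(array([287.,  86.]), 0.85, array([ 0.5697, -0.0609,  0.002 ]))] [(array([286.,  88., 136.,  36.]), 0.81)]
(array([ 0.56738495, -0.06202221]), array([ 30.19198227, 127.84285736]), np.float32(-0.60069525))
```

View pics/w1.png

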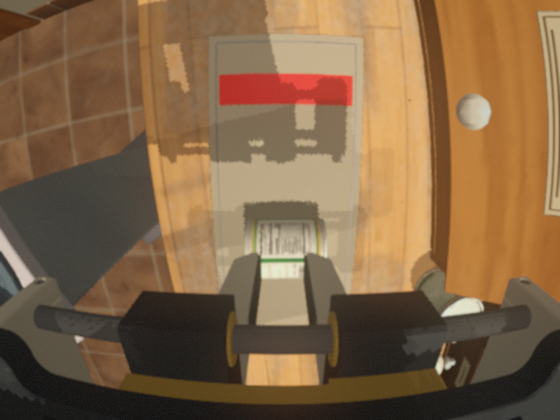

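```bash
python3 - <<'E'
import cv2
a=cv2.imread("pics/w1.png")[195:295,225:345]; cv2.imwrite("pics/c1.png",cv2.resize(a,(720,600),interpolation=cv2.INTER_CUBIC))
E
```

```text
(no output)
```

View pics/c1.png

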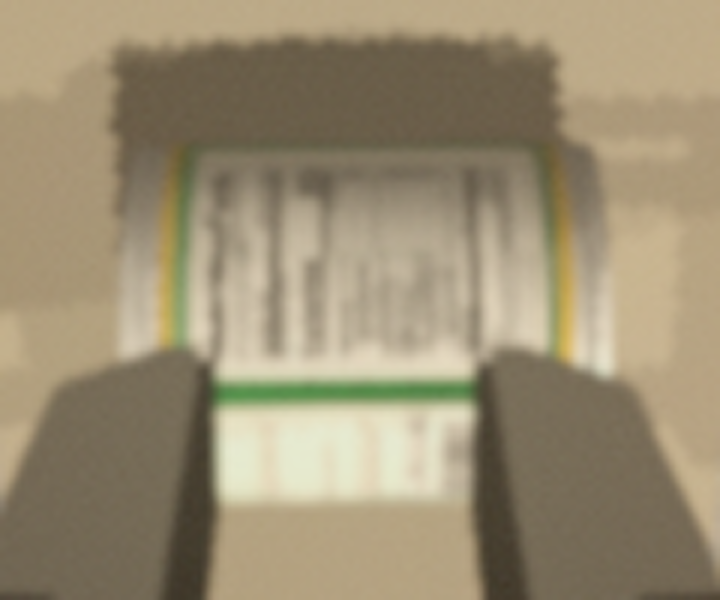

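```bash
cat >> h.py <<'E'
from scipy.optimize import brentq
R0=.02865; ZC=.03065
def tangent(c,d,o,dr,side):
    """s along dr from o of the axis of a lying cylinder (dir dr rolls) whose silhouette ray is c+t d; side +1 = front edge"""
    s0=np.dot(c[:2]-o,dr); a=np.array([np.dot(d[:2],dr),d[2]]); a/=np.linalg.norm(a)
    n=np.array([-a[1],a[0]]); n*=np.sign(n[0])     # normal pointing forward
    # (s-s0)*n0+(ZC-cz)*n1 = -side*R0
    return s0+(-side*R0-(ZC-c[2])*n[1])/n[0]
E
python3 - <<'E'
from h import *
Y=.976; d=np.array([np.cos(Y),np.sin(Y)]); o=np.array([.56738,-.0620]); x=np.array([d[1],-d[0]])
K=np.array([[325.192,0,281.993],[0,325.192,214.457],[0,0,1]])
T=np.array([[1.46642382e-04,-9.55765565e-01,-2.94129500e-01,8.36232001e-02],[9.99999536e-01,4.20170792e-04,-8.66769434e-04,-5.75795261e-04],[9.52013003e-04,-2.94129236e-01,9.55765183e-01,-1.66095836e-01],[0,0,0,1]])
w=dict(K=K,T_tool_cam=T); st=dict(ee_pos=[.50130511,-.15260169,.15010808],tcp_rot=down(Y))
U=lambda a,b:(225+a/6,195+b/6)
for uv,s in((U(190,146),1),(U(360,146),1),(U(545,145),1),(U(230,503),-1),(U(465,503),-1)): print(uv,s,tangent(*wray(w,st,uv),o,d,s))
for uv in(U(120,330),U(612,350)): print("lat",(wonz(w,st,uv,.045)[:2]-o)@x)
for a in (U(215,395),U(475,388)): q=wonz(w,st,a,.055)[:2]-o; print("line",q@d,q@x)
E
```

```text
(256.6666666666667, 219.33333333333334) 1 -0.1511690446921577
(285.0, 219.33333333333334) 1 -0.15114699561898753
(315.8333333333333, 219.16666666666666) 1 -0.15098382803130492
(263.3333333333333, 278.8333333333333) -1 -0.1506531055102388
(302.5, 278.8333333333333) -1 -0.15064435544648488
lat -0.03847294963210616
lat 0.036468889111255454
line -0.1518576233192892 -0.02352719454833925
line -0.1506950133790337 0.014864406786583201
```

```bash
cat >> h.py <<'E'
Y=.976; D=np.array([np.cos(Y),np.sin(Y)]); O=np.array([.56738,-.0620]); X=np.array([D[1],-D[0]])
def P(s,z,l=-.001): return np.r_[O+s*D+l*X,z]
def fz(t):
    s=read_state(); print(t,round(s["time_s"],2),"s,l",np.round([(s["ee_pos"][:2]-O)@D,(s["ee_pos"][:2]-O)@X],4),"z",round(s["ee_pos"][2],4),"F",np.round(s["contact_force"],1)); return s
E
python3 - <<'E'
from h import *
t=-.151
movel(P(t-.006,.068),velocity=.2); fz("hover")
print(movel(P(t-.006,.055),velocity=.03,f_stop=5)); s=fz("touch"); z=s["ee_pos"][2]
movel(P(t,z),velocity=.08); fz("a")
movel(P(t+.018,z),velocity=.08); fz("b")
movel(P(t+.018,.075),velocity=.1)
movel(P(t+.06,.12),velocity=.25); s=fz("up"); w=grab_frame("wrist"); save(w,"w2.png")
print([(np.round(a["rect"],1),a["p"]) for a in search_frame(w,"lying_tin")[:1]],[ (wonz(w,s,a["uv"],.031)[:2]-O)@D for a in mark_of(w,"tin_mid")[:1]])
import cv2
cv2.imwrite("pics/c2.png",cv2.resize(w["frame"][170:320,190:370,::-1],(720,600)))
E
```

```text
hover 6.3 s,l [-0.1568 -0.0006] z 0.0686 F [0.2 0.5 0. ]
True
touch 6.67 s,l [-0.1565 -0.0003] z 0.0594 F [-1.4  0.9  8.8]
a 6.92 s,l [-0.1507 -0.0008] z 0.0595 F [-0.4  0.1  3.8]
b 7.3 s,l [-0.1324 -0.001 ] z 0.0595 F [-1.3 -1.   4.5]
up 8.01 s,l [-0.0909 -0.0012] z 0.1196 F [ 0.2 -0.3 -1.2]
[(array([281.1, 268.6,  89.4,  66.1]), 0.69)] [np.float64(-0.13520510813930375)]
```

View pics/c2.png

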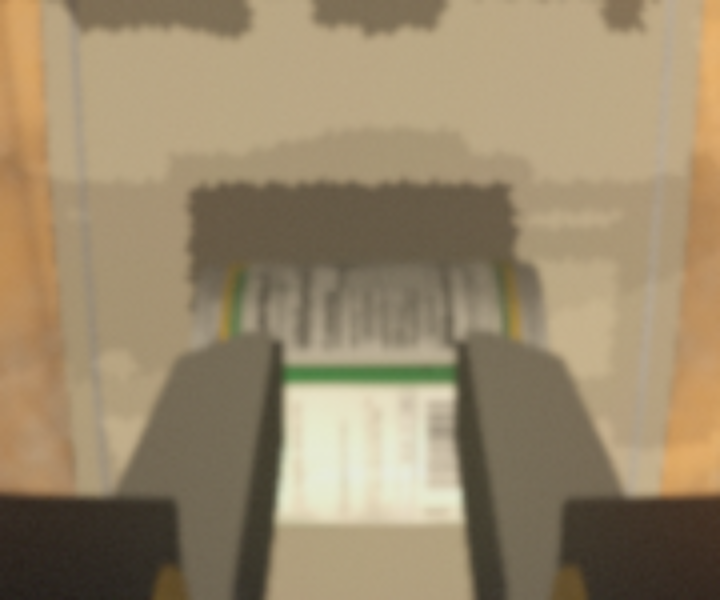

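```bash
cat >> h.py <<'E'
def stroke(t,L=.056,yaw=None,v=.15,l=-.001):
    r=L/4
    movel(P(t-r,.066,l),velocity=.25)
    hit=movel(P(t-r,.055,l),velocity=.04,f_stop=5); s=read_state(); z0=min(s["ee_pos"][2],.0592)
    a=max(r-.007,0)*2
    if a>.002: movel(P(t-r+a,.0591,l),velocity=v)
    movel(P(t-r+L-a,.0591,l),velocity=v); s=fz(f"hit {hit} z0 {z0:.4f}")
    if a>.002: movel(P(t-r+L,min(z0,.0588),l),velocity=v); fz("end")
    movel(P(t-r+L,.07,l),velocity=.15)
    return t+L/2
def look(name,t,z=.12):
    movel(P(t+.048,z),velocity=.25); dwell(.1); s=read_state(); w=grab_frame("wrist"); save(w,name+".png")
    cv2.imwrite(f"pics/{name}c.png",cv2.resize(w["frame"][170:320,190:370,::-1],(720,600))); np.save(name+".npy",np.r_[s["ee_pos"],s["tcp_rot"]])
    np.savez("wcam.npz",K=w["K"],T_tool_cam=w["T_tool_cam"])
    print([(wonz(w,s,a["uv"],.031)[:2]-O)@D for a in mark_of(w,"tin_mid")[:1]]); return w,s
E
python3 - <<'E'
from h import *
w=grab_frame("wrist"); s=read_state()
t=np.mean([tangent(*wray(w,s,uv),O,D,sd) for uv,sd in(((281,235.75),1),((281,300.5),-1))]); print("tin",[tangent(*wray(w,s,uv),O,D,sd) for uv,sd in(((281,235.75),1),((281,300.5),-1))])
if abs(t+.139)>.008: raise SystemExit
for i in range(3): t=stroke(t)
print(t); look("w3",t)
E
```

```text
tin [np.float64(-0.13558257645691443), np.float64(-0.13469397502601752)]
hit True z0 0.0588 9.54 s,l [-0.1071 -0.0011] z 0.059 F [ 0.5 -0.2 -0.5]
end 9.79 s,l [-0.0933 -0.001 ] z 0.0594 F [-2.1  1.1 10.3]
hit False z0 0.0547 11.32 s,l [-0.0789 -0.0009] z 0.0594 F [-0.7  0.3  7.1]
end 11.57 s,l [-0.0642 -0.0005] z 0.0589 F [-16.5  11.4  56.3]
hit True z0 0.0543 13.01 s,l [-0.0511 -0.0014] z 0.0586 F [ 0.8 -0.   0.5]
end 13.26 s,l [-0.0375 -0.0013] z 0.0539 F [-0.1 -0.6 -1. ]
-0.05113827574146598
[np.float64(0.037115346280935275)]
```

View pics/w3c.png

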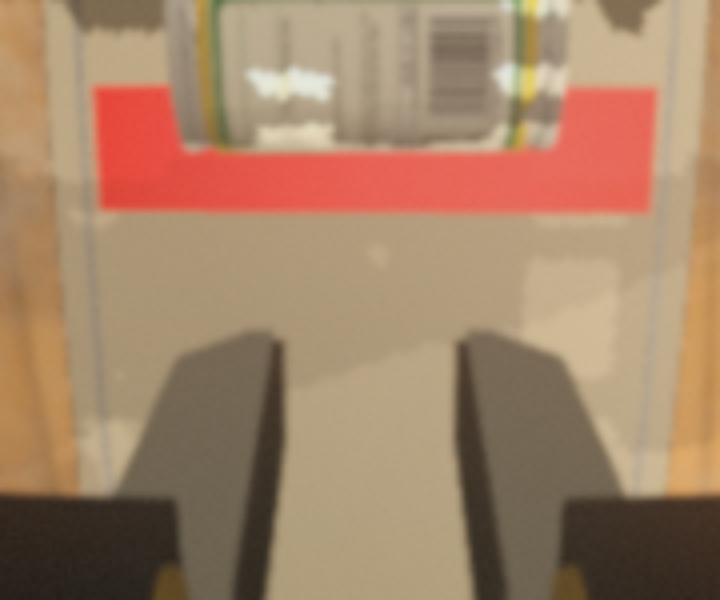

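```bash
python3 - <<'E'
from h import *
w,s=look("w4",.037,.13)
w2=grab_frame("wrist"); dwell(.4); w3=grab_frame("wrist")
print(np.abs(w3["frame"].astype(int)-w2["frame"])[170:320,190:370].mean(), search_frame(w2,"lying_tin")[:1],search_frame(w3,"lying_tin")[:1]); print(read_state()["time_s"])
E
```

```text
[np.float64(0.03678827825211893)]
2.5614074074074074 [{'rect': [280.7, 267.6, 85.8, 64.7], 'p': 0.89}] [{'rect': [281.1, 269.0, 83.8, 63.3], 'p': 0.62}]
15.4167
```

View pics/w4c.png

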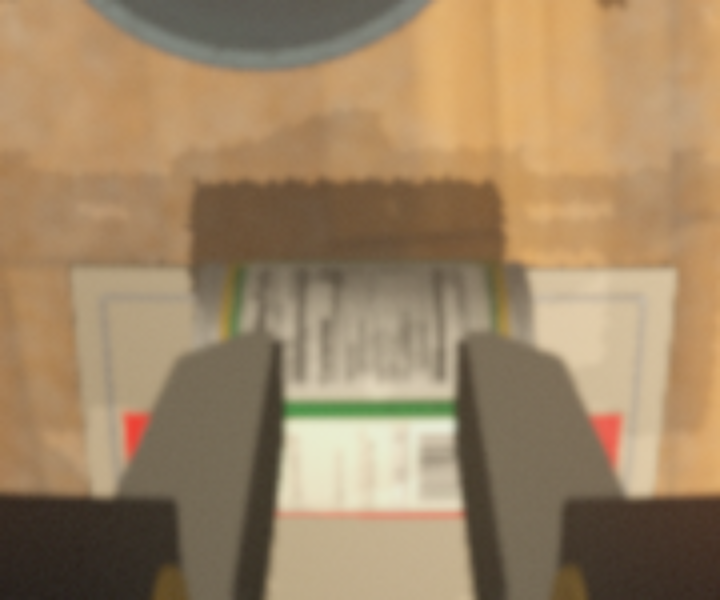

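```bash
cat >> h.py <<'E'
def safe(t,g,l=-.001,L=None,dy=0):
    """tin at t: one short stroke towards g, at most 12 mm of tin travel; dy turns the tool about z on the way"""
    L=np.clip(g-t,-.012,.012)*2 if L is None else L; r=L/4
    movel(P(t-r,.066,l),velocity=.2)
    if not movel(P(t-r,.0575,l),velocity=.03,f_stop=4): fz("NO TOUCH"); movel(P(t-r,.07,l)); return False
    z=read_state()["ee_pos"][2]-.0001; movel(P(t-r,z,l),velocity=.02); fz("touch")
    movel(P(t+r,z,l),ori=down(Y+dy) if dy else None,velocity=.05); dwell(.25); fz("lay "); 
    movel(P(t+r,.07,l),velocity=.08); return True
def where(t,z=.12):
    movel(P(t+.048,z),ori=down(Y),velocity=.25); dwell(.1); s=read_state(); w=grab_frame("wrist")
    m=mark_of(w,"tin_mid"); q=wonz(w,s,m[0]["uv"],.031)[:2]-O; print("tin s,l",q@D,q@X,m[0]["p"]); return q@D
E
python3 - <<'E'
from h import *
w=grab_frame("wrist"); s=read_state()
a=[tangent(*wray(w,s,uv),O,D,sd) for uv,sd in(((281,235.75),1),((281,298.5),-1))]; print(a)
t=np.mean(a)
if abs(t-.037)<.006 and safe(t,0): where(t-.012); fz("t")
E
```

```text
[np.float64(0.03709138483262678), np.float64(0.03734364988458133)]
touch 16.57 s,l [ 0.0435 -0.0009] z 0.0595 F [ 0.7 -1.   2.9]
lay  17.21 s,l [ 0.0313 -0.0008] z 0.0595 F [-0.2 -0.7  5.5]
tin s,l 0.03239364493277196 -0.0018937306579192856 0.95
t 18.1 s,l [ 0.0723 -0.0015] z 0.1188 F [ 0.  -0.   0.3]
```

```bash
sed -i '/^def safe/,/^def where/s/P(t+r,/P(t-r+L,/' h.py; grep -c "t-r+L," h.py; python3 - <<'E'
from h import *
t=.0320
for i in range(2):
    if not safe(t,0): break
    n=where(t-.012); fz("t")
    if abs(n-(t-.012))>.005: break
    t=n
E
```

```text
4
touch 19.14 s,l [ 0.0383 -0.0009] z 0.0595 F [-0.1  0.2  3.8]
lay  20.02 s,l [ 0.014  -0.0008] z 0.0595 F [-0.6 -0.2  5.9]
tin s,l 0.15918330182208887 -0.03499420034056912 0.7
t 20.95 s,l [ 0.0668 -0.0015] z 0.1188 F [ 0.5 -0.9 -0.5]
```

```bash
sed -i 's|m=mark_of(w,"tin_mid"); q=.*|C=[(wonz(w,s,a["uv"],.031)[:2]-O,a["p"]) for a in mark_of(w,"tin_mid")]; q,p=min(C,key=lambda c:abs(c[0]@D-t)); print("tin s,l",q@D,q@X,p,len(C)); return q@D|' h.py
python3 - <<'E'
from h import *
w,s=look("w5",.020)
print(where(.020)); print([(wonz(w,s,a["rect"][:2],.031)[:2]-O)@D for a in search_frame(w,"lying_tin")])
E
```

```text
[np.float64(0.016983451512720554)]
tin s,l 0.015307738431762193 -0.0038344350318609732 0.73 1
0.015307738431762193
[np.float64(0.018781295098804992)]
```

View pics/w5c.png

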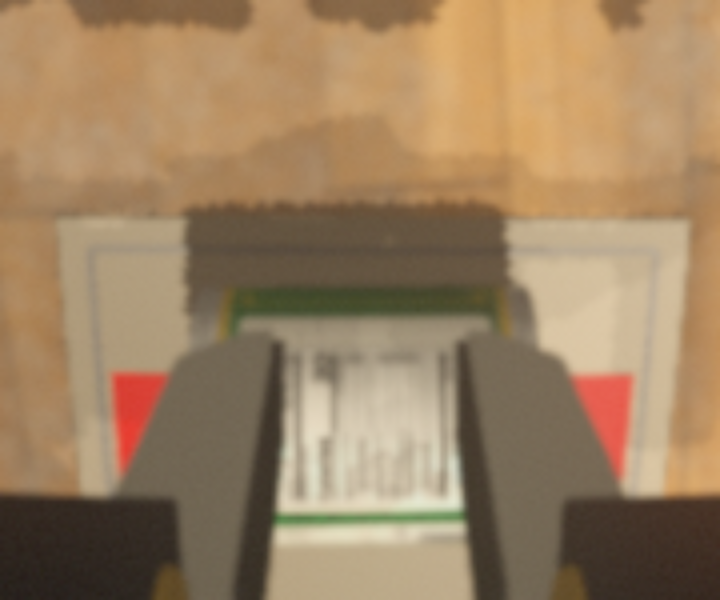

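```bash
python3 - <<'E'
from h import *
c=np.load("wcam.npz"); a=np.load("w5.npy"); s=dict(ee_pos=a[:3],tcp_rot=a[3:])
e=[tangent(*wray(c,s,uv),O,D,sd) for uv,sd in(((281,242.),1),((281,305.25),-1))]; print(e)
print([(wonz(c,s,uv,.002)[:2]-O)@D for uv in((225,263.3),(341,263.6))])
t=np.mean(e)
if .012<t<.026 and safe(t,t-.012 if t>.014 else 0): where(t-.012); fz("t")
E
```

```text
[np.float64(0.01782359295109298), np.float64(0.019408477441043764)]
[np.float64(0.014382311803976651), np.float64(0.014041150464897364)]
touch 22.97 s,l [ 0.025  -0.0009] z 0.0595 F [-0.5 -0.1  3.4]
lay  23.85 s,l [ 0.0008 -0.0007] z 0.0595 F [ 1.6 -1.4  5.4]
tin s,l 0.007725987969920863 -0.0020434993808027125 0.74 1
t 24.77 s,l [ 0.0535 -0.0015] z 0.1188 F [ 0.5 -0.   0.2]
```

```bash
cat >> h.py <<'E'
def above(name,z=.14):
    movel(P(-.075,z),ori=down(Y),velocity=.3); dwell(.15); s=read_state(); w=grab_frame("wrist"); np.save(name+".npy",np.r_[s["ee_pos"],s["tcp_rot"]])
    cv2.imwrite(f"pics/{name}c.png",cv2.resize(w["frame"][80:230,190:370,::-1],(720,600))); fz("t")
E
python3 - <<'E'
from h import *
above("w6")
E
```

```text
t 25.56 s,l [-0.0742 -0.0012] z 0.1396 F [ 0.2 -0.5 -0.8]
```

View pics/w6c.png

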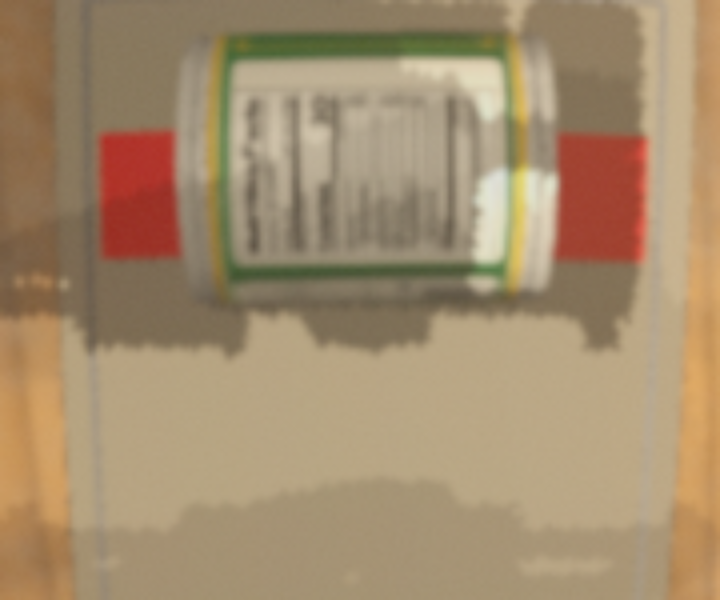

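```bash
cat >> h.py <<'E'
def ev(name,strip_px,tin_px):
    c=np.load("wcam.npz"); a=np.load(name+".npy"); s=dict(ee_pos=a[:3],tcp_rot=a[3:]); U=lambda p:(190+p[0]/4,80+p[1]/4)
    b=[(wonz(c,s,U(p),.002)[:2]-O)@D for p in strip_px]; e=[tangent(*wray(c,s,U(p),),O,D,sd) for *p,sd in tin_px]
    print("strip",np.round(b,4),np.mean(b).round(4),"tin",np.round(e,4)); return np.mean(e)-np.mean(b),np.mean(b)
E
python3 - <<'E'
from h import *
print(ev("w6",((140,132),(600,133),(140,258),(600,262)),((230,35,1),(370,33,1),(510,35,1),(230,301,-1),(370,300,-1),(510,298,-1))))
E
```

```text
strip [ 0.0146  0.0145 -0.0152 -0.016 ] -0.0005 tin [0.0055 0.0055 0.0056 0.0064 0.0065 0.0071]
(np.float64(0.006599066951057667), np.float64(-0.0005043147203385662))
```

```bash
python3 - <<'E'
from h import *
if safe(.0061,0,L=-.0131): above("w7")
E
```

```text
touch 26.82 s,l [ 0.0091 -0.0008] z 0.0595 F [-0.6  0.   3. ]
lay  27.48 s,l [-0.0035 -0.0008] z 0.0595 F [ 1.5 -0.8  3.4]
t 28.45 s,l [-0.0744 -0.0017] z 0.1388 F [ 1.   0.6 -0.6]
```

View pics/w7c.png

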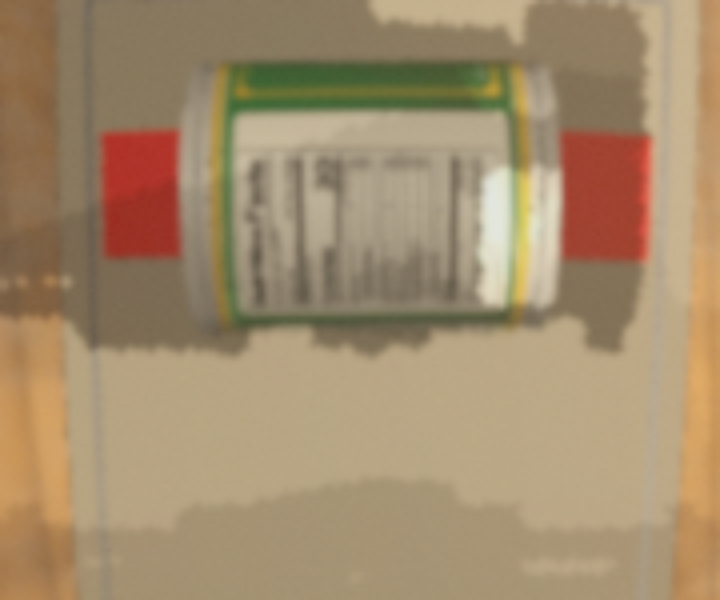

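```bash
python3 - <<'E'
from h import *
print(ev("w7",((140,131),(600,132),(140,258),(600,261)),((230,64,1),(370,63,1),(510,64,1),(230,327,-1),(370,327,-1),(510,326,-1))))
E
```

```text
strip [ 0.0146  0.0145 -0.0153 -0.0159] -0.0005 tin [-0.001  -0.0011 -0.0009  0.0008  0.0006  0.0011]
(np.float64(0.000463821421376886), np.float64(-0.0005410547426416856))
```

The tin is within about 0.5 mm of the strip's centre line, parallel to it, and at rest, with the arm clear of everything.

```bash
python3 - <<'E'
from h import *
dwell(.3); fz("end"); print(finish_job())
E
```

```text
end 28.75 s,l [-0.0748 -0.0011] z 0.1397 F [-0.4  0.2 -0. ]
the job is handed in; nothing more can be done
None
```

The tin was handed in at rest on the red strip, about 0.5 mm off its centre line and parallel to it, at 28.8 s; but an early stroke missed the tin's top and probably squeezed or pushed it past the strip (wrist force at least 57 N), so the "no pushing from behind" rule may have been broken before I rolled it back with short fingertip strokes.

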